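# Show the job camera which stone goes in which tray

### The job

Tell the job camera at the jeweller's bench that the green stone belongs in the blue tray: with the fingers pointing straight down and their tips two to four centimetres above it, point at the middle of the green stone and stay there for a good two seconds, then point at the middle of the blue tray in the same way for a good two seconds, then press the green button fully down to save and let it come up again. Only point: touch, move or lift none of the stones, dishes and trays, do not dip down over the other stones or the red tray, and leave everything else on the bench where it is.

Things in the scene. Friction and masses are not known exactly. Their poses are not given: they have to be found in the camera images.
- stone_green: loose polished green stone, a round dome 40 mm across and 14 mm high, about 40 g; origin at the centre of its flat underside, z up, which rests 5 mm above the table within 17 mm of the middle of its dish (top of the stone 19 mm above the table)
- stone_amber: loose polished amber stone, a round dome 40 mm across and 14 mm high, about 40 g; origin at the centre of its flat underside, z up, which rests 5 mm above the table within 17 mm of the middle of its dish (top of the stone 19 mm above the table)
- stone_violet: loose polished violet stone, a round dome 40 mm across and 14 mm high, about 40 g; origin at the centre of its flat underside, z up, which rests 5 mm above the table within 17 mm of the middle of its dish (top of the stone 19 mm above the table)
- dish_green: fixed round white dish under the green stone, 96 mm across, floor 5 mm thick, rim 12 mm high; origin under its centre, on the table. The three dishes look alike and stand in the near row, in any order
- dish_amber: fixed round white dish under the amber stone, 96 mm across, floor 5 mm thick, rim 12 mm high; origin under its centre, on the table. The three dishes look alike and stand in the near row, in any order
- dish_violet: fixed round white dish under the violet stone, 96 mm across, floor 5 mm thick, rim 12 mm high; origin under its centre, on the table. The three dishes look alike and stand in the near row, in any order
- tray_blue_rim (a point): centre of the mouth of the blue job tray, level with its rim, 25 mm above the table; the tray is fixed, an open plastic box 85 mm (its x) by 115 mm (its y) by 25 mm high, with a same-coloured liner up to 12 mm and two small ring blanks standing in it that reach 28 mm above the table; z up
- tray_red_rim (a point): centre of the mouth of the red job tray, level with its rim, 25 mm above the table; the tray is fixed, an open plastic box 85 mm (its x) by 115 mm (its y) by 25 mm high, with a same-coloured liner up to 12 mm and two small ring blanks standing in it that reach 28 mm above the table; z up
- save_button_top (a point): centre of the top face of the green save button (32 mm across, vertical axis) on the job camera's flat grey switch box (90 by 80 by 30 mm, fixed); 52 mm above the table when up; the box and the two trays stand in the far row, in any order
- save_button (a joint): travel of the green save button in m: 0 = up, 0.006 = fully down; springy, it comes back up when let go; about 5 N takes it fully down
- amber_jar: bystander, loose, to be left alone: amber glass jar with black cap, 60 mm across, 75 mm high; origin under its centre
- clear_jar: bystander, loose, to be left alone: pale jar with steel cap, 76 mm across, 90 mm high; origin under its centre
- weight: bystander, loose, to be left alone: brass weight with a knob, 48 mm across, 62 mm high; origin under its centre
- brush: bystander, loose, to be left alone: brush lying on the table; origin at its middle on the table
- screwdriver: bystander, loose, to be left alone: screwdriver lying on the table; origin at its middle on the table
- ring_stick: bystander, loose, to be left alone: wooden ring stick, a standing cone 36 mm wide at its foot and 85 mm high; origin under its centre
- tray_blue: the blue job tray itself; origin under its centre, on the table, axes as for its rim point
- tray_red: the red job tray itself; origin under its centre, on the table, axes as for its rim point
There are look-alikes about, which are no part of the job. Several things have the shape of the stone_amber; the one meant has the colours described above.

How it is judged:
On the way, in this order (a step that is already met when the one before it is completed fails the run):
1. the tool points down at the green stone from just above for two seconds (horizontal distance between the grasp point and stone_green below 0.022 m and z of the grasp point in the frame of stone_green between 0.037 and 0.093 m and angle between the grasp point's own z axis and vertical above 2.6 rad), for 2 s.
2. the tool points down at the middle of the blue tray from just above for two seconds (horizontal distance between the grasp point and tray_blue_rim below 0.035 m and z of the grasp point in the frame of tray_blue_rim between 0.021 and 0.084 m and angle between the grasp point's own z axis and vertical above 2.6 rad), for 2 s.
3. the green button is pressed down (value of joint save_button above 0.0045 m), for 0.05 s.
At the end, for the whole second after the job is handed in: The button is up again (under 1.5 mm down), each stone rests in its own dish (within 30 mm of its middle), stones are within 10 mm and all other loose things within 20 mm of where they started (distance of each of stone_green, stone_amber, stone_violet from where it was at the start of the episode below 0.01 m and value of joint save_button below 0.0015 m and distance of each of amber_jar, clear_jar, weight, brush, screwdriver, ring_stick from where it was at the start of the episode below 0.02 m and horizontal distance between stone_green and dish_green below 0.03 m and horizontal distance between stone_amber and dish_amber below 0.03 m and horizontal distance between stone_violet and dish_violet below 0.03 m and linear speed of each of stone_green, stone_amber, stone_violet below 0.02 m/s); the robot touches nothing.
It fails at once if a stone, a dish or a tray is touched, with more than 0.5 N (contact force between any of the arm, the fingers and stone_green above 0.5 N or contact force between any of the arm, the fingers and dish_green above 0.5 N or contact force between any of the arm, the fingers and stone_amber above 0.5 N or contact force between any of the arm, the fingers and dish_amber above 0.5 N or contact force between any of the arm, the fingers and stone_violet above 0.5 N or contact force between any of the arm, the fingers and dish_violet above 0.5 N or contact force between any of the arm, the fingers and tray_blue above 0.5 N or contact force between any of the arm, the fingers and tray_red above 0.5 N).
It fails at once if a stone is moved by more than 10 mm or lifted by more than 8 mm (not (distance of stone_green from where it was at the start of the episode below 0.01 m) or not (distance of stone_amber from where it was at the start of the episode below 0.01 m) or not (distance of stone_violet from where it was at the start of the episode below 0.01 m) or height (world z) of any of stone_green, stone_amber, stone_violet above 0.013 m).
It fails at once if the tool dips down over another stone (within 35 mm of its middle, fingertips less than 45 mm above it) ((horizontal distance between the grasp point and stone_amber below 0.035 m and z of the grasp point in the frame of stone_amber below 0.078 m) or (horizontal distance between the grasp point and stone_violet below 0.035 m and z of the grasp point in the frame of stone_violet below 0.078 m)).
It fails at once if the tool dips down over the red tray (within 35 mm of its middle, fingertips less than 45 mm above its rim) (horizontal distance between the grasp point and tray_red_rim below 0.035 m and z of the grasp point in the frame of tray_red_rim below 0.064 m).
It fails at once if another loose thing is moved by more than 20 mm (distance of any of amber_jar, clear_jar, weight, brush, screwdriver, ring_stick from where it was at the start of the episode above 0.02 m).
It also fails if it takes over 56 s, if anything falls off the work surface, if the arm or the gripper's body presses on something with over 40 N, if the wrist force passes 120 N, or if a joint passes its speed limit or range.

### The arm

A 6-joint arm with a two-finger parallel gripper is mounted at the origin on the work surface. World frame = base frame: x ahead of the robot, y to its left, z up, the work surface at z = 0. Lengths are in m, angles in rad, forces in N, time in s.
With the tool pointing down it reaches from about 0.3 to 0.875 m from the base axis. Payload 6.4 kg.
Tool frame: the origin (TCP) lies between the finger pads, 19 mm behind the fingertips; this is the grasp point; z points along the fingers, y is the line along which they close (so a half turn about z gives the same grasp; the last joint's range is limited). The gripper opens to 85 mm and grips with 20 to 120 N. Pads are 22 mm wide; open, the fingers measure 114 mm over their backs; the gripper's body (76 mm by 85 mm) begins 54 mm behind the grasp point. The pads swing forward as they close: fully open they stand 13 mm farther back than shut.
Start: joints at [-1.444, 0.181, 1.607, -0, 1.354, -0.206], TCP at [0.188, -0.543, 0.25] pointing down, gripper open.
Joint ranges: [-2.99, 2.99], [-0.89, 2.07], [0.3, 2.58], [-1.14, 4.28], [0, 2.63], [-3.12, 3.12]. Speed limits (rad/s): [2.57, 2.57, 3.01, 3.14, 3.14, 3.14].

### API

Orientations are given as a unit quaternion [w, x, y, z].
In Python, from bench import ctrl gives the robot as it stands.
- The arm moves only by the tool carry_out, never from a script. Its argument "steps" is one flat list of numbers, 7 for each row, row after row: the shift along the tool's x, y, z in m, then the turn, a rotation vector about the tool's x, y, z in rad, then the opening, from 0 (shut) to 1 (fully open). In form: [dx, dy, dz, wx, wy, wz, claw, dx, dy, dz, wx, wy, wz, claw, ...]. A call has 1 to 20 rows; each row is the pose to reach, as a shift and turn from the pose commanded when the call began, along the tool's axes at that moment; what a row does not reach only later rows make up. A row lasts 1/10 s, in which the tool goes at most 50 mm and 8.59 degrees, less where a joint would pass 70% of its speed; a pose out of reach is approached as far as the arm can. A call with a gripper value outside its range is refused whole. The fingers move at their own pace and stop on an object; the grip force is fixed at half the most. Time passes only in rows, so rows that repeat a pose let the fingers close. It gives the time, the measured TCP pose, the force, the opening and the grip force at its end, in the units of the state.
- ctrl.get_obs(): the state, without advancing time (a new reading comes with each control period).
- ctrl.camera(name): name is "scene" or "top" or "wrist"; returns the picture (400x640x3 uint8, red, green, blue); there is no depth.
- ctrl.camera_params(name): a dict with "vertical_fov" (degrees; the focal length in pixels is half the picture's height over the tangent of half this angle, whatever the lens; pixels are square), "cx", "cy" (the principal point, pixels), "cam_to_world" (4x4, takes a point from camera to world coordinates); the wrist camera has in their place "hand_eye" (4x4, takes a point from camera to tool coordinates, whose origin is the TCP and whose axes are the flange's). Camera axes: x right, y down, z forward; pixel columns grow to the right and rows downward; lengths in m; the calibration is good to about 2 mm. A picture is of the moment at which its call begins: read the wrist's pose just before it. camera_params takes no time and is no camera call.
- ctrl.hand_in(): hands the job in; it is judged then, once.
The state is a dict: "time_s": time; "q": joint angles; "dq": joint speeds; "joint_efforts": joint torques, N m; "eef_pos": TCP position; "eef_rot": TCP orientation; "wrist_force": force on the tool from outside, world axes, zero at the start; "torque": the same for the moment, N m; "opening": opening from 0.0 (shut) to 1.0 (fully open); "grasp_force": force on a finger pad.
Only numpy, scipy, OpenCV 4.12 (cv2) and the standard library are available. Lean on these libraries where they do the work, as an engineer would, in place of code of your own. Each camera call takes 0.05 s, during which the arm holds its last target. There are 200 camera calls.

## Working session

There is one attempt and no reset: what is moved stays moved. The work goes in short steps, Python scripts to look and compute and a tool call to move; the robot and the scene stay as the last step left them, time stands still between calls to the robot, and variables do not carry over. Pictures are saved under pics/ and viewed, at most 10 in all, crops included, and the job is handed in when it is done.

Besides the shell and the picture viewer there is one more tool, called after ">>>" as name(argument=value, ...) on one line, values as JSON. carry_out: Moves the arm, as the interface text tells. Its arguments: {"type":"object","properties":{"steps":{"type":"array"}},"required":["steps"]}

```bash
mkdir -p pics; python3 - <<'E'
from bench import ctrl
import cv2,json
for n in("top","scene"):
    cv2.imwrite(f"pics/{n}0.png",ctrl.camera(n)[:,:,::-1])
    p=ctrl.camera_params(n);print(n,p)
o=ctrl.get_obs();print(o["eef_pos"],o["eef_rot"],o["time_s"])
E
```

```text
top {'vertical_fov': 46.72008421462369, 'cx': 322.95292397507393, 'cy': 205.80110561783587, 'cam_to_world': array([[-0.02384981, -0.98836392,  0.15022629,  0.35600041],
       [-0.99960975,  0.02576269,  0.01079978, -0.01182606],
       [-0.01454434, -0.14991009, -0.98859265,  1.24770749],
       [ 0.        ,  0.        ,  0.        ,  1.        ]])}
scene {'vertical_fov': 45.72359437579166, 'cx': 317.94391731686744, 'cy': 196.01981276783644, 'cam_to_world': array([[-0.81438433,  0.3246046 , -0.48105095,  1.21816596],
       [ 0.58015018,  0.47578485, -0.66110101,  0.91724847],
       [ 0.01428032, -0.8174721 , -0.57579114,  0.87304905],
       [ 0.        ,  0.        ,  0.        ,  1.        ]])}
[ 0.18780538 -0.54296299  0.2491588 ] [-8.10462491e-04  9.86186274e-01  1.65638085e-01  3.56637702e-05] 0.1
```

View pics/top0.png

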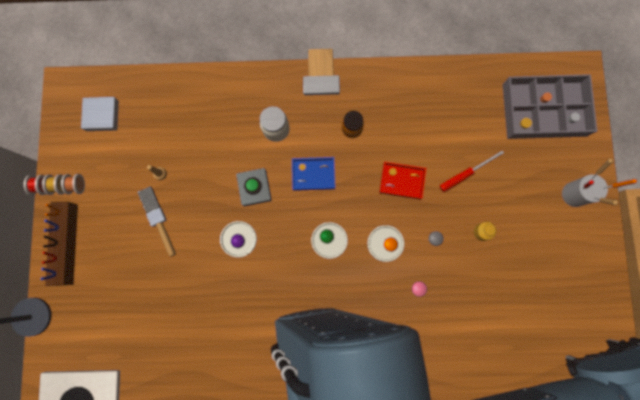

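View pics/scene0.png

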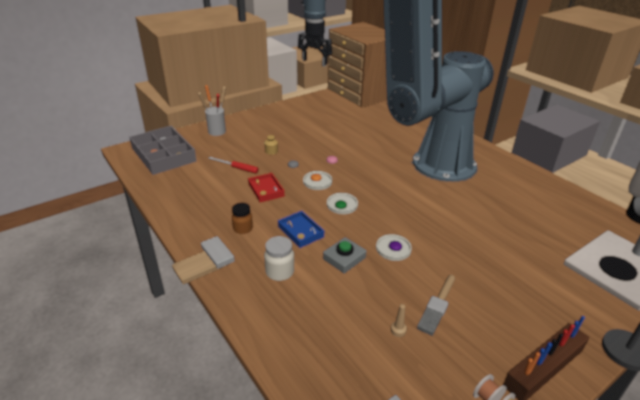

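The top view shows the green stone at about (327,237), the blue tray at (314,174) and the green button at (252,186). The scene view shows the same three at (341,205), (301,229) and (345,247). Next I measure them by colour masks, casting rays in both views.

```bash
cat > h.py <<'E'
from bench import ctrl
import cv2,numpy as np
from scipy.spatial.transform import Rotation as R
def centroid(hsv,lo,hi,near,r=30):
    m=cv2.inRange(hsv,np.array(lo),np.array(hi))
    k=np.zeros_like(m);cv2.circle(k,near,r,255,-1);m&=k
    n,_,st,c=cv2.connectedComponentsWithStats(m)
    i=1+np.argmax(st[1:,4]);return c[i],st[i]
def cast(p,T,uv,z):
    f=200/np.tan(np.radians(p["vertical_fov"]/2))
    d=T[:3,:3]@[(uv[0]-p["cx"])/f,(uv[1]-p["cy"])/f,1]
    return T[:3,3]+d*(z-T[2,3])/d[2]
E
python3 - <<'E'
from h import *
G=((45,80,30),(85,255,255));B=((105,120,60),(125,255,255));Rd=((0,200,120),(6,255,255));A=((6,180,150),(16,255,255));V=((128,80,30),(155,255,255))
for n,near in (("top",dict(green=(327,237),blue=(314,174),button=(252,186),red=(403,181),amber=(390,244),violet=(237,241))),
               ("scene",dict(green=(341,205),blue=(301,229),button=(345,247),red=(266,187),amber=(316,179),violet=(395,246)))):
    h=cv2.cvtColor(cv2.imread(f"pics/{n}0.png"),cv2.COLOR_BGR2HSV);p=ctrl.camera_params(n)
    for (k,uv),c,z in zip(near.items(),(G,B,G,Rd,A,V),(.011,.02,.05,.02,.011,.011)):
        c,s=centroid(h,*c,uv,30 if k in("blue","red") else 14)
        print(n,k,c.round(1),s,cast(p,p["cam_to_world"],c,z).round(3))
E
```

```text
top green [326.3 235.9] [320 230  13  13 131] [ 0.462 -0.005  0.011]
top blue [313.6 173.9] [ 293  159   41   30 1107] [0.631 0.025 0.02 ]
top button [251.8 184.7] [245 178  14  14 140] [0.599 0.188 0.05 ]
top red [402.9 180.7] [ 380  162   46   37 1186] [ 0.605 -0.216  0.02 ]
top amber [390.7 244. ] [384 238  13  13 115] [ 0.436 -0.176  0.011]
top violet [237.1 240.6] [231 235  13  12 123] [0.456 0.234 0.011]
scene green [340.6 204.1] [336 201  10   7  57] [0.465 0.002 0.011]
scene blue [300.7 228.4] [279 212  44  35 774] [0.639 0.04  0.02 ]
scene button [344.8 246.4] [338 241  14  11 115] [0.605 0.199 0.05 ]Traceback (most recent call last):
  File "<stdin>", line 7, in <module>
  File "h.py", line 8, in centroid
    i=1+np.argmax(st[1:,4]);return c[i],st[i]
        ~~~~~~~~~^^^^^^^^^^
    return _wrapfunc(a, 'argmax', axis=axis, out=out, **kwds)
    return bound(*args, **kwds)
ValueError: attempt to get argmax of an empty sequence
```

>>> carry_out(steps=[0.437, -0.421, 0, 0, 0, 0, 0, 0.437, -0.421, 0, 0, 0, 0, 0, 0.437, -0.421, 0, 0, 0, 0, 0, 0.437, -0.421, 0, 0, 0, 0, 0, 0.437, -0.421, 0, 0, 0, 0, 0, 0.437, -0.421, 0, 0, 0, 0, 0, 0.437, -0.421, 0, 0, 0, 0, 0, 0.437, -0.421, 0, 0, 0, 0, 0, 0.437, -0.421, 0, 0, 0, 0, 0, 0.437, -0.421, 0, 0, 0, 0, 0, 0.437, -0.421, 0, 0, 0, 0, 0, 0.437, -0.421, 0, 0, 0, 0, 0, 0.437, -0.421, 0, 0, 0, 0, 0, 0.437, -0.421, 0, 0, 0, 0, 0, 0.437, -0.421, 0, 0, 0, 0, 0, 0.437, -0.421, 0, 0, 0, 0, 0, 0.437, -0.421, 0, 0, 0, 0, 0, 0.437, -0.421, 0, 0, 0, 0, 0, 0.437, -0.421, 0, 0, 0, 0, 0, 0.437, -0.421, 0, 0, 0, 0, 0])

```text
time_s: 2.1
eef_pos: [0.4633, -0.0032, 0.25]
eef_rot: [0.0, 0.986, 0.165, 0.0]
wrist_force: [0.2, 0.5, 0.1]
opening: 0.002
grasp_force: 0.0
```

```bash
python3 - <<'E'
from h import *
o=ctrl.get_obs();im=ctrl.camera("wrist")[:,:,::-1].copy();cv2.imwrite("pics/w1.png",im)
p=ctrl.camera_params("wrist");q=o["eef_rot"]
T=np.eye(4);T[:3,:3]=R.from_quat([*q[1:],q[0]]).as_matrix();T[:3,3]=o["eef_pos"];print(o["eef_pos"],o["opening"],T[:3,:3].round(3))
np.save("w1T.npy",T@p["hand_eye"]);print({k:v for k,v in p.items()})
E
```

```text
[ 0.46330373 -0.00316298  0.25004887] 0.0015309635726500832 [[ 0.945  0.326  0.   ]
 [ 0.326 -0.945 -0.   ]
 [ 0.     0.    -1.   ]]
{'vertical_fov': 63.28787021409038, 'cx': 318.56907794416975, 'cy': 197.4355450315676, 'hand_eye': array([[ 5.47298719e-04, -9.51403884e-01, -3.07945368e-01,
         7.85860217e-02],
       [ 9.99998969e-01,  1.11905592e-04,  1.43152256e-03,
         1.07906359e-03],
       [-1.32749531e-03, -3.07945834e-01,  9.51402965e-01,
        -1.25121140e-01],
       [ 0.00000000e+00,  0.00000000e+00,  0.00000000e+00,
         1.00000000e+00]])}
```

View pics/w1.png

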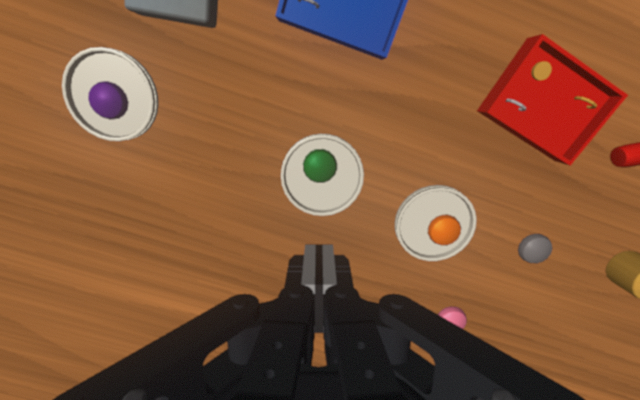

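The wrist view shows the green stone at about (320,166), just ahead of the fingertips. The edge of the blue tray is at the top. Now I cast the stone's ray.

```bash
python3 - <<'E'
from h import *
p=ctrl.camera_params("wrist");T=np.load("w1T.npy")
h=cv2.cvtColor(cv2.imread("pics/w1.png"),cv2.COLOR_BGR2HSV)
c,s=centroid(h,(45,80,20),(85,255,255),(320,166),35)
g=cast(p,T,c,.011);print(c,s,g.round(4))
o=ctrl.get_obs();q=o["eef_rot"];M=R.from_quat([*q[1:],q[0]])
def d(t):return M.inv().apply(np.array(t)-o["eef_pos"]).round(4)
print("stone",d([*g[:2],.068]))
E
```

```text
[319.3960396  165.43193069] [304 150  32  32 808] [ 0.4634 -0.0059  0.011 ]
stone [-0.0009  0.0027  0.182 ]
```

>>> carry_out(steps=[-0.001, 0.003, 0.04, 0, 0, 0, 0, -0.001, 0.003, 0.08, 0, 0, 0, 0, -0.001, 0.003, 0.11, 0, 0, 0, 0, -0.001, 0.003, 0.14, 0, 0, 0, 0, -0.001, 0.003, 0.16, 0, 0, 0, 0, -0.001, 0.003, 0.175, 0, 0, 0, 0, -0.001, 0.003, 0.182, 0, 0, 0, 0, -0.001, 0.003, 0.182, 0, 0, 0, 0, -0.001, 0.003, 0.182, 0, 0, 0, 0, -0.001, 0.003, 0.182, 0, 0, 0, 0, -0.001, 0.003, 0.182, 0, 0, 0, 0, -0.001, 0.003, 0.182, 0, 0, 0, 0, -0.001, 0.003, 0.182, 0, 0, 0, 0, -0.001, 0.003, 0.182, 0, 0, 0, 0, -0.001, 0.003, 0.182, 0, 0, 0, 0, -0.001, 0.003, 0.182, 0, 0, 0, 0, -0.001, 0.003, 0.182, 0, 0, 0, 0, -0.001, 0.003, 0.182, 0, 0, 0, 0, -0.001, 0.003, 0.182, 0, 0, 0, 0, -0.001, 0.003, 0.182, 0, 0, 0, 0])

```text
time_s: 4.15
eef_pos: [0.4634, -0.0059, 0.068]
eef_rot: [-0.0, 0.986, 0.166, -0.0]
wrist_force: [-0.5, 0.5, -0.2]
opening: 0.001
grasp_force: 0.0
```

```bash
python3 - <<'E'
from h import *
o=ctrl.get_obs();print(o["eef_pos"],o["wrist_force"],o["time_s"])
cv2.imwrite("pics/w2.png",ctrl.camera("wrist")[:,:,::-1])
E
```

```text
[ 0.46338217 -0.00594812  0.06797771] [-0.54505027  0.50833021 -0.23862144] 4.15
```

View pics/w2.png

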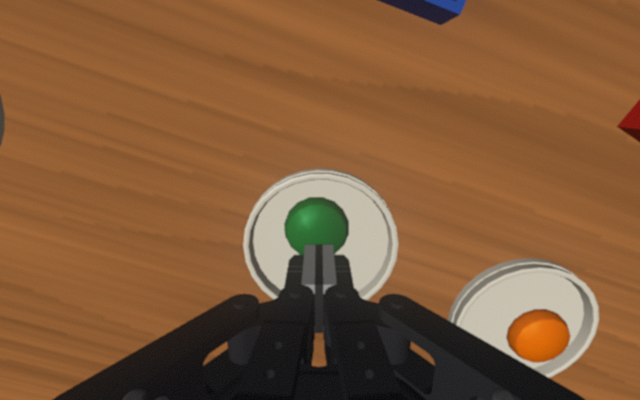

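The fingertips at (319,250) stand right over the green stone, whose visible part is centred near (317,228). I hold longer, then rise.

>>> carry_out(steps=[0, 0, 0, 0, 0, 0, 0, 0, 0, 0, 0, 0, 0, 0, 0, 0, 0, 0, 0, 0, 0, 0, 0, 0, 0, 0, 0, 0, 0, 0, 0, 0, 0, 0, 0, 0, 0, 0, 0, 0, 0, 0, 0, 0, 0, 0, 0, 0, 0, 0, 0, 0, 0, 0, 0, 0, 0, 0, 0, 0, 0, 0, 0, 0, 0, 0, 0, 0, 0, 0, 0, 0, 0, 0, 0, 0, 0, 0, 0, 0, 0, 0, 0, 0, 0, 0, 0, 0, 0, 0, 0, 0, 0, 0, 0, 0, 0, 0, 0, 0, -0.04, 0, 0, 0, 0, 0, 0, -0.08, 0, 0, 0, 0, 0, 0, -0.12, 0, 0, 0, 0, 0, 0, -0.15, 0, 0, 0, 0, 0, 0, -0.18, 0, 0, 0, 0])

```text
time_s: 6.1
eef_pos: [0.4634, -0.0059, 0.2497]
eef_rot: [0.0, 0.986, 0.166, 0.0]
wrist_force: [-0.1, -0.7, -0.0]
opening: -0.003
grasp_force: 0.0
```

>>> carry_out(steps=[0.04, 0.006, 0, 0, 0, 0, 0, 0.08, 0.012, 0, 0, 0, 0, 0, 0.12, 0.018, 0, 0, 0, 0, 0, 0.15, 0.022, 0, 0, 0, 0, 0, 0.166, 0.025, 0, 0, 0, 0, 0, 0.166, 0.025, 0, 0, 0, 0, 0, 0.166, 0.025, 0, 0, 0, 0, 0, 0.166, 0.025, 0, 0, 0, 0, 0, 0.166, 0.025, 0, 0, 0, 0, 0])

```text
time_s: 7.0
eef_pos: [0.6277, 0.0245, 0.2483]
eef_rot: [0.0, 0.986, 0.165, -0.0]
wrist_force: [-0.6, 0.3, -0.7]
opening: -0.001
grasp_force: 0.0
```

```bash
python3 - <<'E'
from h import *
o=ctrl.get_obs();im=ctrl.camera("wrist")[:,:,::-1].copy();cv2.imwrite("pics/w3.png",im)
p=ctrl.camera_params("wrist");q=o["eef_rot"];M=R.from_quat([*q[1:],q[0]])
T=np.eye(4);T[:3,:3]=M.as_matrix();T[:3,3]=o["eef_pos"];T=T@p["hand_eye"];np.save("w3T.npy",T)
h=cv2.cvtColor(im,cv2.COLOR_BGR2HSV)
m=cv2.inRange(h,(105,120,40),(125,255,255))
c=max(cv2.findContours(m,0,2)[0],key=cv2.contourArea)
r=cv2.minAreaRect(c);t=cast(p,T,r[0],.025);print("tray",r,t.round(4))
c,s=centroid(h,(45,80,20),(85,255,255),(110,160),110);b=cast(p,T,c,.050);print("button",c,s,b.round(4))
print(o["eef_pos"])
for v in([*t[:2],.074],[*b[:2],.12]):print(M.inv().apply(np.array(v)-o["eef_pos"]).round(4))
E
```

```text
tray ((317.70001220703125, 160.4000244140625), (107.20121002197266, 77.47579193115234), 18.434947967529297) [0.6357 0.0266 0.025 ]
button [152.93736018 145.84228188] [136 130  36  33 894] [0.6008 0.188  0.05  ]
[0.62772316 0.02450977 0.24825305]
[0.0082 0.0006 0.1743]
[ 0.0279 -0.1633  0.1283]
```

View pics/w3.png

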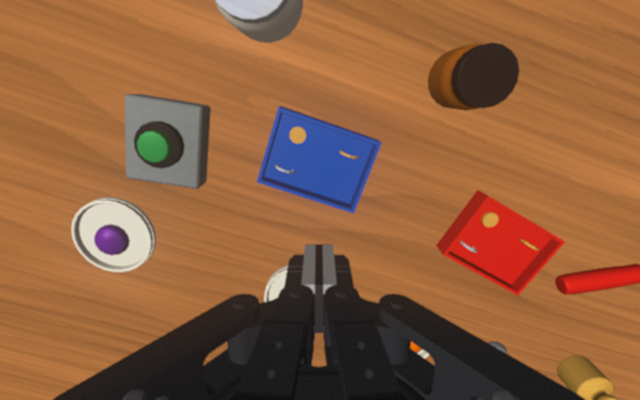

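The blue tray is centred at (318,160) and the green button is at (153,146). Tray and button positions agree with the top view to within 5 mm. Now I descend over the tray.

>>> carry_out(steps=[0.007, 0.001, 0.04, 0, 0, 0, 0, 0.007, 0.001, 0.08, 0, 0, 0, 0, 0.007, 0.001, 0.11, 0, 0, 0, 0, 0.007, 0.001, 0.14, 0, 0, 0, 0, 0.007, 0.001, 0.16, 0, 0, 0, 0, 0.007, 0.001, 0.174, 0, 0, 0, 0, 0.007, 0.001, 0.174, 0, 0, 0, 0, 0.007, 0.001, 0.174, 0, 0, 0, 0, 0.007, 0.001, 0.174, 0, 0, 0, 0, 0.007, 0.001, 0.174, 0, 0, 0, 0, 0.007, 0.001, 0.174, 0, 0, 0, 0, 0.007, 0.001, 0.174, 0, 0, 0, 0, 0.007, 0.001, 0.174, 0, 0, 0, 0, 0.007, 0.001, 0.174, 0, 0, 0, 0, 0.007, 0.001, 0.174, 0, 0, 0, 0, 0.007, 0.001, 0.174, 0, 0, 0, 0, 0.007, 0.001, 0.174, 0, 0, 0, 0, 0.007, 0.001, 0.174, 0, 0, 0, 0, 0.007, 0.001, 0.174, 0, 0, 0, 0, 0.007, 0.001, 0.174, 0, 0, 0, 0])

```text
time_s: 9.05
eef_pos: [0.6354, 0.026, 0.074]
eef_rot: [0.0, 0.986, 0.166, 0.0]
wrist_force: [0.6, 0.1, 0.1]
opening: 0.0
grasp_force: 0.0
```

>>> carry_out(steps=[0, 0, 0, 0, 0, 0, 0, 0, 0, 0, 0, 0, 0, 0, 0, 0, 0, 0, 0, 0, 0, 0, 0, 0, 0, 0, 0, 0, 0, 0, 0, 0, 0, 0, 0, 0, 0, 0, 0, 0, 0, 0, 0, 0, 0, 0, 0, 0, 0, 0, 0, 0, 0, 0, 0, 0, 0, 0, 0, 0, 0, 0, 0, 0, 0, 0, 0, 0, 0, 0, 0, 0, 0, 0, 0, 0, 0, 0, 0, 0, 0, 0, 0, 0, 0, 0, 0, 0, 0, 0, 0, 0, 0, 0, 0, 0, 0, 0, 0, 0, -0.04, 0, 0, 0, 0, 0, 0, -0.07, 0, 0, 0, 0, 0, 0, -0.1, 0, 0, 0, 0, 0, 0, -0.1, 0, 0, 0, 0, 0, 0, -0.1, 0, 0, 0, 0])

```text
time_s: 10.95
eef_pos: [0.6358, 0.0259, 0.1748]
eef_rot: [0.0, 0.986, 0.166, 0.001]
wrist_force: [-0.4, -0.7, -0.9]
opening: -0.0
grasp_force: 0.0
```

>>> carry_out(steps=[0.005, -0.04, 0, 0, 0, 0, 0, 0.009, -0.08, 0, 0, 0, 0, 0, 0.014, -0.12, 0, 0, 0, 0, 0, 0.019, -0.15, 0, 0, 0, 0, 0, 0.019, -0.165, 0, 0, 0, 0, 0, 0.019, -0.165, 0, 0, 0, 0, 0, 0.019, -0.165, 0.03, 0, 0, 0, 0, 0.019, -0.165, 0.055, 0, 0, 0, 0, 0.019, -0.165, 0.075, 0, 0, 0, 0, 0.019, -0.165, 0.075, 0, 0, 0, 0, 0.019, -0.165, 0.075, 0, 0, 0, 0, 0.019, -0.165, 0.075, 0, 0, 0, 0])

```text
time_s: 12.15
eef_pos: [0.6006, 0.1875, 0.1003]
eef_rot: [0.0, 0.986, 0.165, 0.001]
wrist_force: [0.3, 0.1, 0.3]
opening: -0.002
grasp_force: 0.0
```

```bash
python3 - <<'E'
from h import *
o=ctrl.get_obs();print(o["eef_pos"],o["wrist_force"])
cv2.imwrite("pics/w4.png",ctrl.camera("wrist")[:,:,::-1])
E
```

```text
[0.60063157 0.18748102 0.10034346] [0.30957652 0.11068709 0.33678082]
```

View pics/w4.png

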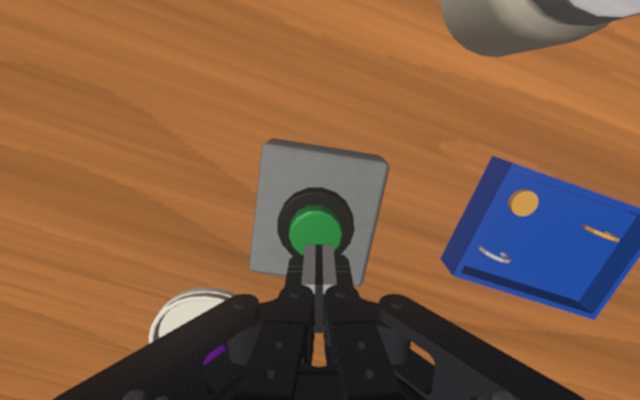

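The fingertips at (319,248) are over the button, whose visible cap is centred near (315,230). I press slowly and watch the force.

>>> carry_out(steps=[0, 0, 0.015, 0, 0, 0, 0, 0, 0, 0.024, 0, 0, 0, 0, 0, 0, 0.028, 0, 0, 0, 0, 0, 0, 0.031, 0, 0, 0, 0, 0, 0, 0.033, 0, 0, 0, 0, 0, 0, 0.035, 0, 0, 0, 0, 0, 0, 0.035, 0, 0, 0, 0, 0, 0, 0.035, 0, 0, 0, 0, 0, 0, 0.035, 0, 0, 0, 0])

```text
time_s: 13.1
eef_pos: [0.5993, 0.1882, 0.0648]
eef_rot: [0.0, 0.986, 0.166, -0.0]
wrist_force: [-4.9, -0.3, 6.9]
opening: 0.002
grasp_force: 3.5
```

>>> carry_out(steps=[0, 0, 0.001, 0, 0, 0, 0, 0, 0, 0.002, 0, 0, 0, 0, 0, 0, 0.002, 0, 0, 0, 0, 0, 0, 0.002, 0, 0, 0, 0])

```text
time_s: 13.5
eef_pos: [0.5994, 0.1882, 0.0645]
eef_rot: [0.0, 0.986, 0.166, -0.0]
wrist_force: [-10.1, -1.4, 19.0]
opening: 0.003
grasp_force: 9.6
```

The tool has stopped moving and the force has jumped to 19 N, so the button is on its stop. I release it and rise.

>>> carry_out(steps=[0, 0, -0.01, 0, 0, 0, 0, 0, 0, -0.03, 0, 0, 0, 0, 0, 0, -0.07, 0, 0, 0, 0, 0, 0, -0.11, 0, 0, 0, 0, 0, 0, -0.15, 0, 0, 0, 0, 0, 0, -0.18, 0, 0, 0, 0, 0, 0, -0.18, 0, 0, 0, 0, 0, 0, -0.18, 0, 0, 0, 0, 0, 0, -0.18, 0, 0, 0, 0, 0, 0, -0.18, 0, 0, 0, 0])

```text
time_s: 14.5
eef_pos: [0.5986, 0.188, 0.24]
eef_rot: [-0.0, 0.986, 0.166, -0.002]
wrist_force: [0.4, -0.2, -0.1]
opening: 0.005
grasp_force: 0.0
```

```bash
python3 - <<'E'
from bench import ctrl
import cv2
cv2.imwrite("pics/w5.png",ctrl.camera("wrist")[:,:,::-1])
o=ctrl.get_obs();print(o["eef_pos"],o["wrist_force"])
E
```

```text
[0.59867791 0.18804296 0.24012936] [ 0.57232503  0.53603842 -0.67067385]
```

View pics/w5.png

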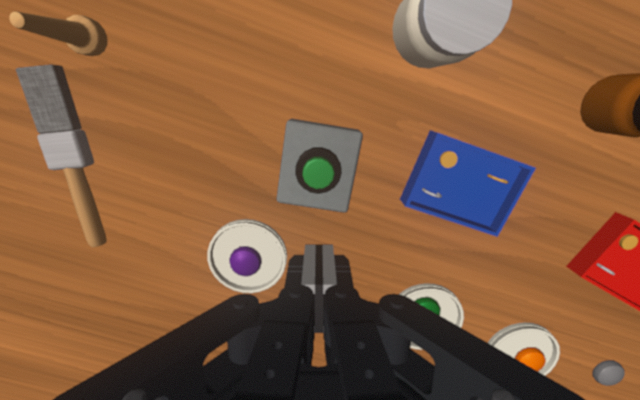

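The button at (318,172) is up again, the stones lie in their dishes, and the tool is clear of everything.

```bash
python3 -c "
from bench import ctrl
print(ctrl.hand_in())"
```

```text
the job is handed in; nothing more can be done
None
```

I pointed at the green stone and then the blue tray for over two seconds each, pressed the green button onto its stop and let it come up, and handed the job in at about 14.5 s; the hand-in gave no verdict.

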